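# Start the last coach screw of a dop transfer jig

## Task

Three of the four hexagon-head screws that hold the V blocks to the wooden board have been started; the fourth still stands loose in its pilot hole, a few millimetres higher than they do. Take the nut driver out of its stand, put its socket over that screw's head and, pressing down firmly and steadily, turn it clockwise, about three quarters of a turn in as many strokes as you need (lift the driver off to turn your wrist back), until it has cut its first thread and its head is level with the other three; never let it spin without biting and never ram it straight in. Then put the driver back upright in its hole in the stand and leave the things round about where they are.

Things in the scene. Friction and masses are not known exactly. Their poses are not given: they have to be found in the camera images.
- driver_handle (a point): centre of the loose nut driver's handle, half-way up. It stands upright, socket down, in the stand; 0.12 kg, 146 mm long. z runs from socket to handle end. Black hexagonal handle, 26 mm across flats, 74 mm high, one pair of flats normal to x; below it a 9 mm steel shaft and a steel socket 21 mm across, 22 mm long. The socket's mouth is 103 mm below this point
- driver_socket (a point): centre of the mouth of the driver's socket (same axes as driver_handle). Inside: a hexagon 14 mm across flats with flats normal to x, in line with the handle's, widened to 16 mm at the mouth. Its flat roof, 7.5 mm above the mouth, presses on the screw
- screw_head (a point): centre of the top of the head of the screw to start; upright. Steel hexagon 13 mm across flats, 8 mm high, over a round flange 17 mm across; x is normal to a pair of flats and turns with it. The socket slips on when its flats are within about 8 deg of the head's; then its mouth is 7.5 mm below this point. The aluminium V beside it is 14 mm or more from its axis and up to 5 mm higher
- level_mark (a point): centre of the top of the head of the neighbouring screw that is already started (fixed); it tells the height to which the other head must go, 2.8 mm below its start (0.7 of a turn). This screw stands 110 mm away along the jig
- screw_depth (a joint): how far the screw has gone in, m: 0 at the start, 0.0028 when level with the others. Under a steady push of 13 to 21 N it cuts its thread, going in 4 mm per clockwise turn; below about 10 N it turns without going in and tears the thread; above about 25 N it is rammed in without turning. It stays where it is left
- screw_thread (a joint): how much thread the screw has really cut, rad of clockwise turning seen from above: 0 at the start, about 4.4 when level with the others. The socket has some 8 deg of play either way on the head before it turns the screw; the screw turns easily, it is the push that counts
- screw_slip (a joint): how far the head has turned beyond the thread cut, rad clockwise: 0 for a clean thread, positive if it has spun without biting, negative if it has been rammed in without turning or turned back
- stand_hole (a point): centre of the mouth of the driver's hole in the fixed wooden stand (64 x 64 mm, 40 mm high); the hole is 24.5 mm across and 30 mm deep. With the driver home, its socket's mouth is 30 mm below this point. A short brass dop stick stands 37 mm away in the same block, its top 32 mm above this point
- jig: the fixed jig: maple board 100 x 190 mm, 20 mm high, with two V blocks on 4 mm aluminium plates and a steel rod lying in the Vs. Origin under its centre, y along the rod. Screws at x = +-32 mm, y = +-55 mm; the one to be started is at x = -32, y = -55 mm; nothing is higher than 52 mm
- gear: bystander: loose brass index gear, 50 mm across, 16 mm high, lying flat; origin under its centre
- dish: bystander: loose shallow glass dish, 45 mm across, 10 mm high; origin under its centre
- lens: bystander: loose folding loupe, 42 x 62 x 17 mm; origin under its centre
There are look-alikes about, which are no part of the job. What is meant by the part that bears driver_handle is not purple, and is the larger of those in its own colour.

How it is judged:
By the outcome, as a careful person would: the job done as asked, in the order asked, and still so for the second after the job is handed in, with the robot touching nothing.
It also fails if it takes over 70 s, if anything falls off the work surface, if the arm or the gripper's body presses on something with over 40 N, if the wrist force passes 120 N, or if a joint passes its speed limit or range.

## Robot

A 6-joint arm with a two-finger parallel gripper is mounted at the origin on a cart in front of the work surface, level with it; the furniture and walls round the work are solid. World frame = base frame: x ahead of the robot, y to its left, z up, the work surface at z = 0. Lengths are in m, angles in rad, forces in N, time in s.
With the tool pointing down it reaches from about 0.225 to 0.875 m from the base axis. Payload 3.4 kg.
Tool frame: the origin (TCP) lies between the finger pads; the fingertips stand 14 mm ahead of it and the grasp point (between the pads) lies 5 mm behind it; z points along the fingers, y is the direction in which the jaws open and shut (so a half turn about z gives the same grasp; the last joint's range is limited). The gripper opens to 85 mm and grips with 20 to 120 N. Pads are 22 mm wide; open, the fingers measure 114 mm over their backs; the gripper's body (76 mm by 85 mm) begins 54 mm behind the grasp point. The pads swing forward as they close: fully open they stand 13 mm farther back than shut.
Start: joints at [1.193, 0.276, 1.505, -0, 1.361, -0.121], TCP at [0.146, 0.556, 0.245] pointing down, gripper open.
Joint ranges: [-2.89, 2.89], [-0.75, 2.08], [0.22, 2.7], [-1.18, 4.32], [0.11, 2.71], [-2.7, 2.7]. Speed limits (rad/s): [2.57, 2.57, 3.14, 3.14, 3.14, 3.14].

## Interface

Orientations are given as a unit quaternion [w, x, y, z].
In Python, from rig import manip, get_image, job gives the robot as it stands. The module is installed in compiled form; this text tells all that it offers.
- The arm moves only by the tool step_arm, never from a script. Its argument "moves" is one flat list of numbers, 5 for each row, row after row: the shift along the tool's x, y, z as a fraction of full scale, then the turn about the tool's z as a fraction of full scale, then the gripper's target within -1 to 1 (shut at 1, half-way at 0, fully open at -1). In form: [dx, dy, dz, twist, hand, dx, dy, dz, twist, hand, ...]. A call has 1 to 5 rows; each row is the pose to reach, as a shift and turn from the pose commanded when the call began, along the tool's axes at that moment, turning the shorter way round; what a row does not reach only later rows make up. Full scale, the value 1, is 500 mm for a shift and pi rad for a turn. A row lasts 1/10 s, in which the tool goes at most 50 mm and 8.59 degrees, less where a joint would pass 70% of its speed; a pose out of reach is approached as far as the arm can. A call with a number of a shift or a turn outside -1 to 1 is refused whole. A call with a gripper value outside its range is refused whole. The fingers move at their own pace and stop on an object; "force" is the grip in N (left out, the last holds). Time passes only in rows, so rows that repeat a pose let the fingers close. It gives the time, the measured TCP pose, the force and the opening at its end, in the units of the state.
- manip.get_state(): the state, without advancing time (a new reading comes with each control period).
- get_image(name): name is "scene" or "top"; returns a dict with "frame" (400x640x3 uint8, blue, green, red), "fx", "fy", "cx", "cy" (pixels), "rvec" (rotation vector, rad) and "tvec" (3), from world to camera coordinates, as OpenCV has them. Camera axes: x right, y down, z forward; pixel columns grow to the right and rows downward; lengths in m; the calibration is good to about 2 mm. A picture is of the moment at which its call begins. There is no depth.
- job.sign_off(): hands the job in, once; it reports no verdict.
The state is a dict: "clock": time; "qpos": joint angles; "qd": joint speeds; "effort": joint torques, N m; "position": TCP position; "ee_rot": TCP orientation; "contact_force": force on the tool from outside, world axes, zero at the start; "moment": the same for the moment, N m; "width": finger opening in m.
Only numpy, scipy, OpenCV 4.12 (cv2) and the standard library are available. Lean on these libraries where they do the work, as an engineer would, in place of code of your own. Each camera call takes 0.05 s, during which the arm holds its last target. There are 200 camera calls.

## Working session

There is one attempt and no reset: what is moved stays moved. The work goes in short steps, Python scripts to look and compute and a tool call to move; the robot and the scene stay as the last step left them, time stands still between calls to the robot, and variables do not carry over. Pictures are saved under pics/ and viewed, about 8 in all and at most 12, crops included, and the job is handed in when it is done.

Besides the shell and the picture viewer there is one more tool, called after "Call:" as a command line: name --argument value ..., lists and objects as JSON in quotes. step_arm: Moves the arm, as the interface text tells. Its arguments: {"type":"object","properties":{"moves":{"type":"array","items":{"type":"number","minimum":-1,"maximum":1}},"force":{"type":"number"}},"required":["moves"]}

```bash
mkdir -p pics; cat > h.py <<'E'
import numpy as np, cv2, sys
from rig import manip, get_image, job
def cam(n):
    d=get_image(n); np.savez(''+n+'.npz',**d); return d
def ray(d,u,v,z):
    R=cv2.Rodrigues(np.array(d['rvec'],float))[0]; t=np.array(d['tvec'],float).ravel()
    c=-R.T@t; r=R.T@np.array([(u-d['cx'])/d['fx'],(v-d['cy'])/d['fy'],1])
    return c+r*(z-c[2])/r[2]
def proj(d,p):
    R=cv2.Rodrigues(np.array(d['rvec'],float))[0]; q=R@np.array(p,float)+np.array(d['tvec'],float).ravel()
    return np.array([d['fx']*q[0]/q[2]+d['cx'],d['fy']*q[1]/q[2]+d['cy']]).round(1)
def tri(d1,p1,d2,p2):
    A=[];B=[]
    for d,(u,v) in((d1,p1),(d2,p2)):
        R=cv2.Rodrigues(np.array(d['rvec'],float))[0]; t=np.array(d['tvec'],float).ravel()
        x,y=(u-d['cx'])/d['fx'],(v-d['cy'])/d['fy']
        for k,w in((0,x),(1,y)): A.append(R[k]-w*R[2]);B.append(w*t[2]-t[k])
    s=np.linalg.lstsq(np.array(A),np.array(B),rcond=None); return s[0],s[1]
def load(n): return dict(np.load(''+n+'.npz'))
def crop(d,u0,v0,u1,v1,s,name): cv2.imwrite('pics/'+name,cv2.resize(d['frame'][v0:v1,u0:u1],None,fx=s,fy=s,interpolation=cv2.INTER_CUBIC))
E
python3 - <<'E'
from h import *
a=cam('scene');b=cam('top')
for n,d in(('s',a),('t',b)):
    R=cv2.Rodrigues(np.array(d['rvec'],float))[0];print(n,d['fx'],-R.T@np.array(d['tvec']).ravel(),R[2])
    cv2.imwrite('pics/%s0.png'%n,d['frame'])
print(manip.get_state())
E
```

```text
s 455.6877052130121 [-0.0467113  -0.40842327  0.51045963] [ 0.61694572  0.66161687 -0.42619373]
t 381.5761947003644 [0.44261487 0.22621254 0.94781709] [ 0.11577905  0.00119407 -0.99327428]
{'clock': 0.1, 'qpos': array([ 1.19304650e+00,  2.76562310e-01,  1.50602856e+00,  2.10290966e-05,
        1.36069589e+00, -1.21001127e-01]), 'qd': array([ 4.32785555e-04, -2.00321491e-04, -2.65421430e-03, -6.91228520e-05,
       -2.15259933e-03,  5.87689942e-04]), 'effort': array([ 1.28094416e-03, -4.17700446e+01, -2.46404886e+01, -1.49204589e-04,
        5.97257880e-03,  2.85385266e-05]), 'position': array([0.14584449, 0.55572835, 0.24449999]), 'ee_rot': array([-2.19015319e-04,  1.28024176e-01,  9.91770686e-01, -8.18314303e-04]), 'contact_force': array([-0.18075264,  0.33675159,  0.88626061]), 'moment': array([0.04313506, 0.02711008, 0.00161226]), 'width': 0.08563054440988822}
```

View pics/s0.png

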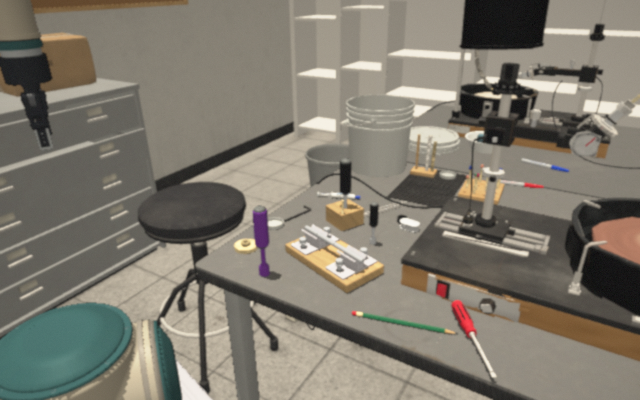

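View pics/t0.png

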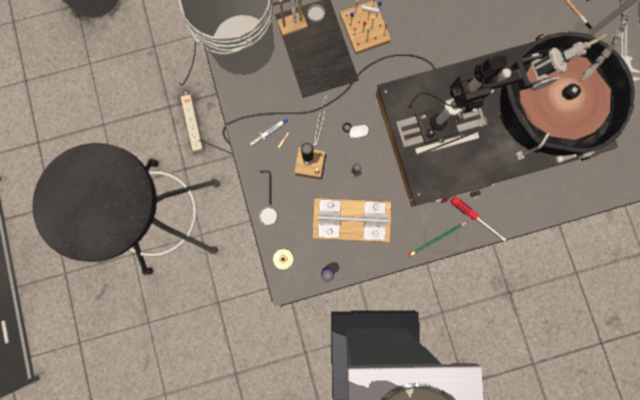

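The scene view shows three look-alikes. The large black driver stands in the wooden stand at scene (346,178), top (308,152). A small black one is at scene (374,215), top (356,169), and a purple one at scene (262,240), top (328,273). I choose the large black one in the stand. Next I check it in close crops.

```bash
python3 - <<'E'
from h import *
a=load('scene');b=load('top')
A=cv2.resize(a['frame'][150:300,270:400],None,fx=4,fy=4,interpolation=cv2.INTER_CUBIC)
cv2.imwrite('pics/s1.png',A)
crop(b,280,130,405,250,5,'t1.png')
for p in([0,0,0],[.5,0,0],[.5,.3,0],[.146,.556,.245]): print(p,proj(a,p),proj(b,p))
E
```

```text
[0, 0, 0] [107.2 484.3] [417.6 434.7]
[0.5, 0, 0] [386.7 293.6] [408.2 220.5]
[0.5, 0.3, 0] [281.6 234.9] [287.5 222.5]
[0.146, 0.556, 0.245] [ 46.5 141.2] [130.9 419.8]
```

View pics/s1.png

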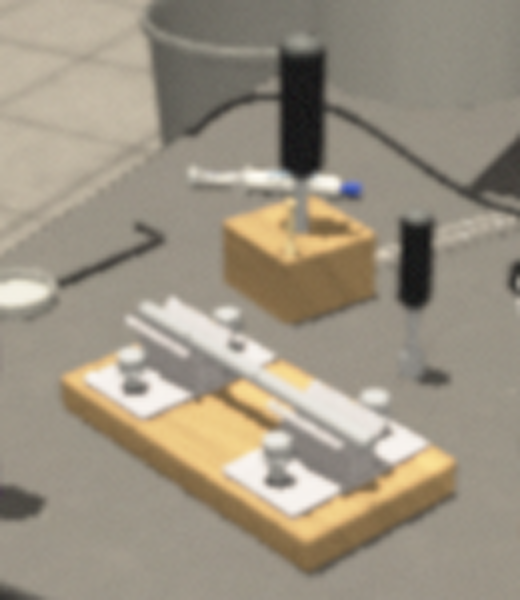

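View pics/t1.png

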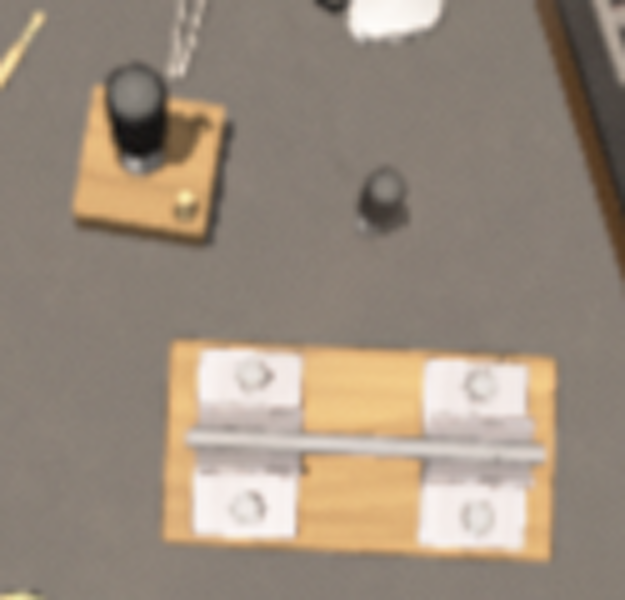

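The crops confirm the large black driver stands in the block. The four screw heads in the scene crop are at (277,439), (131,353), (229,315) and (375,397). The near-right one clearly stands taller.

```bash
python3 - <<'E'
from h import *
a=load('scene');b=load('top')
S=lambda u,v:(270+(u+.5)/4-.5,150+(v+.5)/4-.5); T=lambda u,v:(280+(u+.5)/5-.5,130+(v+.5)/5-.5)
for n,s,t in(('NR',(277,437),(478,517)),('NL',(131,353),(248,508)),('FL',(229,314),(254,375)),('FR',(375,397),(480,384)),
 ('capcentre',(302,43),(137,88)),('dop',(292,205),(184,200))):
    p,r=tri(a,S(*s),b,T(*t)); print(n,p.round(4),r)
    if n!='capcentre': print('   topray z.045',ray(b,*T(*t),.045).round(4),ray(a,*S(*s),.045).round(4))
for n,z,cs in(('jig',.02,((175,342),(555,358),(549,558),(165,541))),('stand',.04,((97,87),(227,105),(212,238),(77,218)))):
    P=np.array([ray(b,*T(*c),z)[:2] for c in cs]); d=P[1]-P[0]; print(n,P.round(4).tolist(),P.mean(0).round(4),[np.degrees(np.arctan2(*(P[i]-P[j])[::-1])).round(1) for i,j in((1,0),(2,3),(0,3),(1,2))])
g=cv2.cvtColor(b['frame'],6);print(g[144:166,298:318])
for z in(.156,.15,.076): print(z,proj(a,(.6,.25,z)),)
E
```

```text
NR [0.4688 0.0903 0.047 ] [1.26998063e-07]
   topray z.045 [0.4691 0.0898 0.045 ] [0.4709 0.0926 0.045 ]
NL [0.4746 0.1985 0.0448] [5.59861311e-07]
   topray z.045 [0.475  0.1981 0.045 ] [0.474  0.1986 0.045 ]
FL [0.5384 0.1939 0.0441] [1.09294616e-07]
   topray z.045 [0.5381 0.194  0.045 ] [0.5374 0.1925 0.045 ]
FR [0.5324 0.0863 0.0428] [1.69880823e-08]
   topray z.045 [0.5321 0.0867 0.045 ] [0.5297 0.084  0.045 ]
capcentre [0.6497 0.2462 0.1524] [3.53340922e-06]
dop [0.6187 0.2257 0.0695] [4.14280289e-07]
   topray z.045 [0.6233 0.226  0.045 ] [0.6561 0.2607 0.045 ]
jig [[0.5576, 0.2315], [0.5467, 0.0458], [0.4495, 0.0524], [0.4607, 0.2379]] [0.5036 0.1419] [np.float64(-93.4), np.float64(-93.4), np.float64(-3.7), np.float64(-3.9)]
stand [[0.6809, 0.2675], [0.6709, 0.2043], [0.6054, 0.2128], [0.6163, 0.2778]] [0.6434 0.2406] [np.float64(-99.0), np.float64(-99.5), np.float64(-9.1), np.float64(-7.4)]
[[126 127 124 116  95  84  93 105 106 104  97  92  93 103 123 157 188 182
  187 132]
 [128 127 120 100  84  95 109 119 121 119 115 107  95  82 102 135 154 144
  144 123]
 [130 137 126  9
[... 1043 characters left out ...]
25  22  21  20  23  44  77  95  98
   97  96]
 [194 194 193 186 153  90  39  24  22  19  21  20  24  32  53  77  93  98
   96  98]
 [193 192 194 190 168 111  63  50  34  23  25  33  48  60  72  83  93  96
   97 104]
 [190 190 192 191 174 125  94 101  92  81  62  66  84  85  86  89  94  96
  104 131]
 [188 189 190 189 180 148 120 138 156 149 109  95  97  95  96 111 118 120
  136 168]
 [183 187 188 188 187 171 145 145 163 158 120 100 102 109 129 159 168 170
  176 187]
 [176 181 182 184 186 182 169 155 152 148 129 117 131 152 167 183 186 186
  187 189]
 [174 175 176 177 178 176 175 167 161 159 154 152 166 179 184 185 186 186
  186 187]]
0.156 [328.6 164.1]
0.15 [328.6 166.7]
0.076 [328.8 197.5]
```

```bash
cat >> h.py <<'E'
from scipy.spatial.transform import Rotation as Ro
def st(): return manip.get_state()
def plan(p,head):
    """numbers for row reaching TCP p with jaw(y) heading head deg, tool down"""
    s=st(); w,x,y,z=s['ee_rot']; R=Ro.from_quat([x,y,z,w]); M=R.as_matrix()
    h=np.degrees(np.arctan2(M[1,1],M[0,1])); d=M.T@(np.array(p)-s['position'])
    tw=-(head-h); tw=(tw+180)%360-180
    print('pos',s['position'].round(4),'head',round(h,2),'tilt',(M[:2,2]).round(4),'q6',s['qpos'][5].round(3),'F',s['contact_force'].round(1),'w',round(s['width'],4),'t',round(s['clock'],2))
    print('MOVE',(d/.5).round(4).tolist(),'twist',round(tw/180,4),'dist',np.linalg.norm(d).round(4),'deg',round(tw,1))
E
python3 - <<'E'
from h import *
a=load('scene');b=load('top')
# axis fit: top cap centre, scene handle/shaft columns
def axis(obs):
    from scipy.optimize import least_squares
    f=lambda q:np.concatenate([[ (proj(d,(q[0],q[1],z))-uv)[k] for k in ks] for d,uv,z,ks in obs])
    r=least_squares(f,[.65,.245],diff_step=1e-2); return r.x.round(4),r.fun.round(2)
print(axis([(b,(306.5,148.2),.156,(0,1)),(a,(345.2,0),.113,(0,)),(a,(344.9,0),.05,(0,))]))
print(ray(b,306.5,148.2,.156),ray(b,307.2,161.5,.062))
plan((.648,.246,.245),51.5)
E
```

```text
(array([0.6479, 0.2459]), array([ 0.2, -0.2, -0.1, -0.1]))
[0.6476031  0.24631167 0.156     ] [0.63971912 0.24745719 0.062     ]
pos [0.1458 0.5557 0.2445] head 75.29 tilt [-0.0006 -0.0016] q6 -0.121 F [-0.2  0.3  0.9] w 0.0856 t 0.1
MOVE [-1.1287, -0.3441, -0.0007] twist 0.1322 dist 0.59 deg 23.8
```

Call:
step_arm --moves '[-0.45,-0.137,0,0.06,-1,-0.45,-0.137,0,0.06,-1,-0.45,-0.137,0,0.06,-1,-0.45,-0.137,0,0.06,-1,-0.45,-0.137,0,0.06,-1]'

```text
clock: 0.6
position: [0.3485, 0.4308, 0.2449]
ee_rot: [0.0, 0.222, 0.975, -0.0]
contact_force: [-0.9, 0.6, 0.2]
width: 0.0856
```

```bash
python3 -c "
from h import *
plan((.648,.246,.245),51.5)"
```

```text
pos [0.3485 0.4308 0.2449] head 64.4 tilt [ 0.0003 -0.001 ] q6 -0.358 F [-0.9  0.6  0.2] w 0.0856 t 0.6
MOVE [-0.6999, -0.0745, 0.0004] twist 0.0717 dist 0.3519 deg 12.9
```

Call:
step_arm --moves '[-0.7,-0.075,0,0.072,-1,-0.7,-0.075,0,0.072,-1,-0.7,-0.075,0,0.072,-1,-0.7,-0.075,0,0.072,-1,-0.7,-0.075,0,0.072,-1]'

```text
clock: 1.1
position: [0.5605, 0.3003, 0.2448]
ee_rot: [-0.0, 0.33, 0.944, -0.0]
contact_force: [1.3, 1.4, -0.4]
width: 0.0854
```

Call:
step_arm --moves '[-0.22,-0.022,0,0,-1,-0.22,-0.022,0,0,-1,-0.22,-0.022,0,0,-1,-0.22,-0.022,0,0,-1]'

```text
clock: 1.5
position: [0.6394, 0.2228, 0.2441]
ee_rot: [-0.001, 0.331, 0.944, -0.0]
contact_force: [-0.6, 0.1, 0.3]
width: 0.0854
```

```bash
python3 -c "
from h import *
plan((.648,.246,.245),51.5)"
```

```text
pos [0.6394 0.2228 0.2441] head 51.34 tilt [-0.0017 -0.0003] q6 -0.663 F [-0.6  0.1  0.3] w 0.0854 t 1.5
MOVE [0.0156, 0.0469, -0.0019] twist -0.0009 dist 0.0247 deg -0.2
```

Call:
step_arm --moves '[0.016,0.047,0,0,-1,0.016,0.047,0,0,-1,0.016,0.047,0,0,-1]'

```text
clock: 1.8
position: [0.6452, 0.2495, 0.2452]
ee_rot: [-0.001, 0.328, 0.945, -0.0]
contact_force: [-0.4, -0.4, -0.1]
width: 0.0851
```

```bash
python3 -c "
from h import *
plan((.648,.246,.108),51.5)
d=cam('top'); crop(d,262,110,342,170,8,'t2.png')"
```

```text
pos [0.6452 0.2495 0.2452] head 51.67 tilt [-0.0013 -0.0001] q6 -0.633 F [-0.4 -0.4 -0.1] w 0.0851 t 1.8
MOVE [-0.009, -0.0018, 0.2743] twist 0.0009 dist 0.1372 deg 0.2
```

View pics/t2.png

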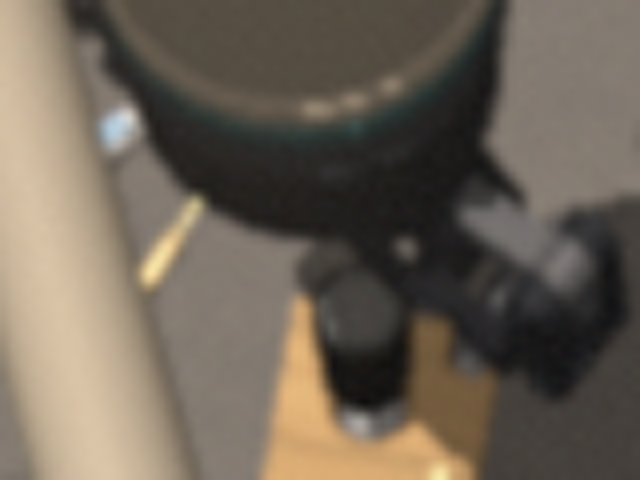

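The crop shows the gripper above the driver, with the handle (360,300 in the crop) between the fingers. I'll correct the position while still high, then descend.

Call:
step_arm --moves '[-0.009,-0.002,0,0,-1,-0.009,-0.002,0,0,-1,-0.009,-0.002,0,0,-1]'

```text
clock: 2.15
position: [0.6495, 0.244, 0.2455]
ee_rot: [0.0, 0.33, 0.944, 0.0]
contact_force: [0.3, -0.3, 0.1]
width: 0.0854
```

```bash
python3 -c "
from h import *
plan((.648,.246,.108),51.5)"
```

```text
pos [0.6495 0.244  0.2455] head 51.5 tilt [0.0001 0.0001] q6 -0.64 F [ 0.3 -0.3  0.1] w 0.0854 t 2.15
MOVE [0.0049, 0.0011, 0.275] twist 0.0 dist 0.1375 deg 0.0
```

Call:
step_arm --moves '[0,0,0,0,-1,0,0,0,0,-1,0,0,0,0,-1]'

```text
clock: 2.45
position: [0.6497, 0.2443, 0.2453]
ee_rot: [-0.0, 0.33, 0.944, 0.0]
contact_force: [0.1, -0.3, 0.3]
width: 0.0855
```

```bash
python3 -c "
from h import *
for i in range(3): plan((.648,.246,.108),51.5)"
```

```text
pos [0.6497 0.2443 0.2453] head 51.52 tilt [0.     0.0001] q6 -0.64 F [ 0.1 -0.3  0.3] w 0.0855 t 2.45
MOVE [0.0047, 0.0005, 0.2747] twist 0.0001 dist 0.1374 deg 0.0
pos [0.6497 0.2443 0.2453] head 51.52 tilt [0.     0.0001] q6 -0.64 F [ 0.1 -0.3  0.3] w 0.0855 t 2.45
MOVE [0.0047, 0.0005, 0.2747] twist 0.0001 dist 0.1374 deg 0.0
pos [0.6497 0.2443 0.2453] head 51.52 tilt [0.     0.0001] q6 -0.64 F [ 0.1 -0.3  0.3] w 0.0855 t 2.45
MOVE [0.0047, 0.0005, 0.2747] twist 0.0001 dist 0.1374 deg 0.0
```

Call:
step_arm --moves '[0.0047,0.0005,0.08,0,-1,0.0047,0.0005,0.16,0,-1,0.0047,0.0005,0.22,0,-1,0.0047,0.0005,0.26,0,-1,0.0047,0.0005,0.2747,0,-1]'

```text
clock: 2.95
position: [0.6464, 0.2457, 0.105]
ee_rot: [-0.002, 0.329, 0.944, -0.001]
contact_force: [0.8, -0.5, 0.6]
width: 0.0854
```

Call:
step_arm --moves '[0,0,0,0,-1,0,0,0,0,-1,0,0,0,0,-1,0,0,0,0,-1]'

```text
clock: 3.35
position: [0.6488, 0.2463, 0.1095]
ee_rot: [0.001, 0.329, 0.944, 0.001]
contact_force: [0.1, -0.1, 0.5]
width: 0.0855
```

Call:
step_arm --force 25 --moves '[0,0,0,0,0.2,0,0,0,0,0.4,0,0,0,0,0.6,0,0,0,0,0.8,0,0,0,0,1]'

```text
clock: 3.85
position: [0.6482, 0.2463, 0.1081]
ee_rot: [0.0, 0.329, 0.944, 0.0]
contact_force: [0.6, 0.7, 0.6]
width: 0.0287
```

```bash
python3 -c "
from h import *
plan((.648,.246,.108),51.5); print(st()['moment'])"
```

```text
pos [0.6482 0.2463 0.1081] head 51.53 tilt [0.0006 0.0005] q6 -0.637 F [0.6 0.7 0.6] w 0.0287 t 3.85
MOVE [-0.0001, -0.0008, 0.0003] twist 0.0001 dist 0.0004 deg 0.0
[ 0.10897247 -0.00965477 -0.02942261]
```

Call:
step_arm --moves '[0,0,0,0,1,0,0,0,0,1,0,0,0,0,1,0,0,0,0,1]'

```text
clock: 4.25
position: [0.6482, 0.2462, 0.1081]
ee_rot: [0.0, 0.329, 0.944, 0.0]
contact_force: [0.1, 1.4, 1.4]
width: 0.0286
```

```bash
python3 -c "
from h import *
plan((.648,.246,.108),51.5); print(st()['moment'])"
```

```text
pos [0.6482 0.2462 0.1081] head 51.52 tilt [0.0006 0.0004] q6 -0.637 F [0.1 1.4 1.4] w 0.0286 t 4.25
MOVE [0.0, -0.0006, 0.0003] twist 0.0001 dist 0.0003 deg 0.0
[ 0.14408093 -0.13319042  0.00676895]
```

Call:
step_arm --moves '[0,0,0,0,0,0,0,0,0,0,0,0,0,-0.04,0,0,0,0,-0.067,0,0,0,0,-0.067,0]'

```text
clock: 4.75
position: [0.6477, 0.2459, 0.1077]
ee_rot: [-0.0, 0.229, 0.974, -0.0]
contact_force: [0.1, -0.2, 0.1]
width: 0.0429
```

Call:
step_arm --moves '[0,0,0,0,0,0,0,0,0,0.5,0,0,0,0,1,0,0,0,0,1,0,0,0,0,1]'

```text
clock: 5.25
position: [0.6481, 0.2462, 0.108]
ee_rot: [0.0, 0.229, 0.974, 0.0]
contact_force: [0.6, 0.2, 0.0]
width: 0.0277
```

```bash
python3 -c "
from h import *
plan((.648,.246,.108),63.5); print(st()['moment'])"
```

```text
pos [0.6481 0.2462 0.108 ] head 63.57 tilt [0.0002 0.0002] q6 -0.847 F [0.6 0.2 0. ] w 0.0277 t 5.25
MOVE [-0.0, -0.0004, -0.0] twist 0.0004 dist 0.0002 deg 0.1
[ 0.06210644 -0.07394442  0.04405836]
```

Call:
step_arm --moves '[0,0,0,0,0,0,0,0,0,0,0,0,0,0.02,0,0,0,0,0.02,0,0,0,0,0.02,0]'

```text
clock: 5.75
position: [0.648, 0.246, 0.108]
ee_rot: [-0.0, 0.258, 0.966, -0.0]
contact_force: [-0.1, -0.0, -1.0]
width: 0.0427
```

Call:
step_arm --force 60 --moves '[0,0,0,0,0.3,0,0,0,0,0.5,0,0,0,0,1,0,0,0,0,1,0,0,0,0,1]'

```text
clock: 6.25
position: [0.6482, 0.2462, 0.1082]
ee_rot: [0.0, 0.259, 0.966, 0.0]
contact_force: [-0.0, -0.2, 0.5]
width: 0.0274
```

```bash
python3 -c "
from h import *
plan((.648,.246,.108),60); print(st()['moment'])"
```

```text
pos [0.6482 0.2462 0.1082] head 59.99 tilt [0.0005 0.0003] q6 -0.784 F [-0.  -0.2  0.5] w 0.0274 t 6.25
MOVE [0.0001, -0.0005, 0.0004] twist -0.0 dist 0.0003 deg -0.0
[ 0.06086515 -0.03658866 -0.03536452]
```

Call:
step_arm --moves '[0,0,0,0,0,0,0,0,0,0,0,0,0,0.022,0,0,0,0,0.022,0,0,0,0,0.022,0]'

```text
clock: 6.75
position: [0.6479, 0.246, 0.1078]
ee_rot: [-0.0, 0.291, 0.957, -0.0]
contact_force: [0.0, 0.7, 0.4]
width: 0.0426
```

Call:
step_arm --force 60 --moves '[0,0,0,0,0.3,0,0,0,0,0.5,0,0,0,0,1,0,0,0,0,1,0,0,0,0,1]'

```text
clock: 7.25
position: [0.6482, 0.2462, 0.1081]
ee_rot: [0.0, 0.292, 0.956, 0.0]
contact_force: [0.0, 0.3, 1.1]
width: 0.0276
```

```bash
python3 -c "
from h import *
plan((.648,.246,.108),60); print(st()['moment'])
d=cam('scene'); crop(d,310,130,390,230,6,'s2.png')"
```

```text
pos [0.6482 0.2462 0.1081] head 56.03 tilt [0.0006 0.0004] q6 -0.715 F [0.  0.3 1.1] w 0.0276 t 7.25
MOVE [0.0001, -0.0006, 0.0003] twist -0.022 dist 0.0003 deg -4.0
[ 0.12503599 -0.11584588 -0.08229305]
```

View pics/s2.png

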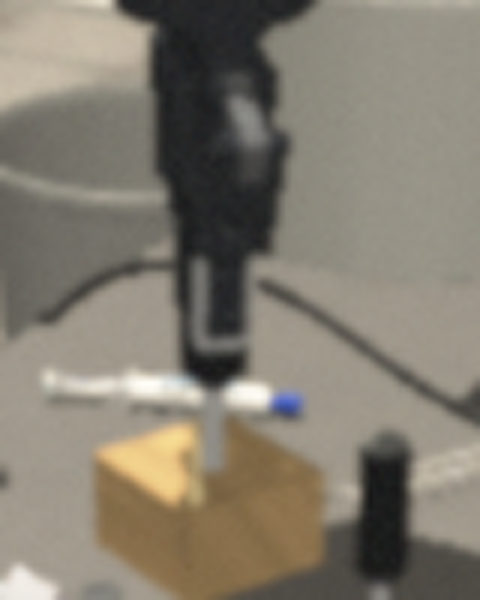

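Seen from the side, the gripper holds the handle upright in the stand, with the shaft at crop (213,430). I'll grip firmly and lift.

Call:
step_arm --force 120 --moves '[0,0,0,0,1,0,0,0,0,1,0,0,0,0,1,0,0,-0.01,0,1,0,0,-0.02,0,1]'

```text
clock: 7.8
position: [0.6475, 0.2459, 0.1175]
ee_rot: [-0.001, 0.292, 0.956, -0.0]
contact_force: [-0.1, 0.2, -1.6]
width: 0.0269
```

Call:
step_arm --moves '[0,0,-0.06,0,1,0,0,-0.12,0,1,0,0,-0.164,0,1,0,0,-0.164,0,1,0,0,-0.164,0,1]'

```text
clock: 8.3
position: [0.6476, 0.2458, 0.1996]
ee_rot: [-0.0, 0.292, 0.956, -0.0]
contact_force: [-0.1, 1.3, -0.8]
width: 0.0268
```

Call:
step_arm --moves '[0,0,0,0,1,0,0,0,0,1]'

```text
clock: 8.5
position: [0.647, 0.2458, 0.1979]
ee_rot: [-0.002, 0.292, 0.956, -0.001]
contact_force: [0.1, -0.6, -0.7]
width: 0.0266
```

```bash
python3 -c "
from h import *
plan((.4685,.0897,.20),56); print(st()['moment'])"
```

```text
pos [0.647  0.2458 0.1979] head 56.03 tilt [-0.0036 -0.0009] q6 -0.715 F [ 0.1 -0.6 -0.7] w 0.0266 t 8.5
MOVE [0.1216, -0.4584, -0.0026] twist 0.0001 dist 0.2371 deg 0.0
[0.05368009 0.02158553 0.01455175]
```

Call:
step_arm --moves '[0.122,-0.4584,0,0,1,0.122,-0.4584,0,0,1,0.122,-0.4584,0,0,1,0.122,-0.4584,0,0,1,0.122,-0.4584,0,0,1]'

```text
clock: 9.0
position: [0.4658, 0.0886, 0.1988]
ee_rot: [-0.002, 0.292, 0.956, -0.001]
contact_force: [0.5, -0.4, -1.8]
width: 0.0263
```

Call:
step_arm --moves '[0,0,0,0,1,0,0,0,0,1,0,0,0,0,1,0,0,0,0,1]'

```text
clock: 9.4
position: [0.4704, 0.0907, 0.1997]
ee_rot: [0.0, 0.292, 0.956, 0.0]
contact_force: [1.0, -0.3, -1.5]
width: 0.0264
```

```bash
python3 -c "
from h import *
plan((.4685,.0897,.17),56)
d=cam('scene'); cv2.imwrite('pics/s3.png',d['frame']); np.savez('scA.npz',**d); d=cam('top'); np.savez('tpA.npz',**d)
p=st()['position'];print(p)"
```

```text
pos [0.4704 0.0907 0.1997] head 56.07 tilt [0.0002 0.0003] q6 -0.934 F [ 1.  -0.3 -1.5] w 0.0264 t 9.4
MOVE [0.002, -0.0037, 0.0594] twist 0.0004 dist 0.0298 deg 0.1
[0.4700912  0.09066311 0.19962793]
```

Call:
step_arm --moves '[0,0,0,0.235,1,0,0,0,0.235,1,0,0,0,0.235,1,0,0,0,0.235,1,0,0,0,0.235,1]'

```text
clock: 10.0
position: [0.4698, 0.0905, 0.1997]
ee_rot: [-0.0, 0.62, 0.785, -0.0]
contact_force: [-0.3, -0.6, -0.7]
width: 0.0269
```

Call:
step_arm --moves '[0,0,0,0.235,1,0,0,0,0.235,1,0,0,0,0.235,1,0,0,0,0.235,1,0,0,0,0.235,1]'

```text
clock: 10.5
position: [0.4698, 0.0905, 0.1997]
ee_rot: [-0.0, 0.861, 0.509, -0.0]
contact_force: [-0.8, -0.3, -0.2]
width: 0.0264
```

Call:
step_arm --moves '[0,0,0,0.235,1,0,0,0,0.235,1,0,0,0,0.235,1,0,0,0,0.235,1,0,0,0,0.235,1]'

```text
clock: 11.0
position: [0.4698, 0.0905, 0.1997]
ee_rot: [-0.0, 0.987, 0.164, -0.0]
contact_force: [1.0, 0.3, -0.9]
width: 0.0268
```

Call:
step_arm --moves '[0,0,0,0.235,1,0,0,0,0.235,1,0,0,0,0.235,1,0,0,0,0.235,1,0,0,0,0.235,1]'

```text
clock: 11.5
position: [0.4698, 0.0905, 0.1997]
ee_rot: [-0.0, 0.979, -0.203, -0.0]
contact_force: [-0.4, -0.6, -0.6]
width: 0.0271
```

Call:
step_arm --moves '[0,0,0,0.06,1,0,0,0,0.06,1,0,0,0,0.06,1,0,0,0,0.06,1]'

```text
clock: 11.9
position: [0.4696, 0.0904, 0.1998]
ee_rot: [-0.0, 0.957, -0.291, -0.0]
contact_force: [0.6, 0.3, -0.3]
width: 0.0264
```

```bash
python3 - <<'E'
from h import *
plan((.4685,.0897,.17),56)
B=cam('scene'); np.savez('scB.npz',**B); np.savez('tpB.npz',**cam('top'))
A=dict(np.load('scA.npz'))
print(proj(A,(.47,.0907,.10)),proj(A,(.47,.0907,.205)))
def c(d): return cv2.resize(d['frame'][170:290,260:330],None,fx=5,fy=5,interpolation=cv2.INTER_CUBIC)
cv2.imwrite('pics/s3.png',np.hstack([c(A),c(B)]))
E
```

```text
pos [0.4696 0.0904 0.1998] head -123.89 tilt [-0.0002  0.0001] q6 2.207 F [ 0.6  0.3 -0.3] w 0.0264 t 11.9
MOVE [-0.0011, 0.0023, 0.0595] twist -0.9994 dist 0.0298 deg -179.9
[339.4 233.7] [339.8 180.2]
```

View pics/s3.png

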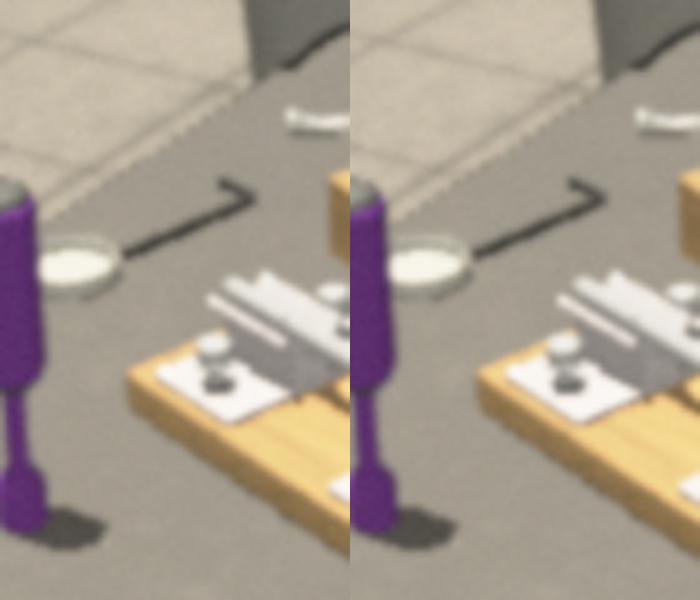

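This crop missed the driver and shows only the jig's left end. I'll re-crop the saved pictures around column 339.

```bash
python3 - <<'E'
from h import *
A=dict(np.load('scA.npz'));B=dict(np.load('scB.npz'))
def c(d): return cv2.resize(d['frame'][175:285,305:375],None,fx=5,fy=5,interpolation=cv2.INTER_CUBIC)
cv2.imwrite('pics/s4.png',np.hstack([c(A),c(B)]))
for v in (212,216,220,224,228,232,236):
    print(v,cv2.cvtColor(A['frame'],6)[v,328:352],cv2.cvtColor(B['frame'],6)[v,328:352])
E
```

```text
212 [113 115 114 114 112 116 127 147 167 173 154 144 142 143 143 153 173 193
 200 200 200 195 189 182] [115 116 116 115 112 114 127 141 144 142 143 145 146 168 191 192 185 191
 199 200 199 196 190 182]
216 [113 111 110 110 113 110 111 111 112 112 124 137 145 142 134 124 120 119
 117 114 116 114 109 114] [110 111 112 109 111 110 112 112 120 134 143 144 140 130 125 123 123 119
 116 116 115 110 111 109]
220 [120 117 115 115 115 114 112 113 113 114 125 138 143 140 131 119 115 117
 115 114 116 118 114 114] [118 116 115 114 115 114 115 114 123 134 144 143 138 127 112 111 114 115
 116 116 116 119 115 112]
224 [154 152 148 140 129 124 126 129 129 133 139 144 146 146 143 139 133 123
 114 113 114 116 115 115] [155 153 147 139 131 140 152 154 141 140 143 144 146 140 137 129 119 113
 111 113 115 113 116 118]
228 [224 197 165 156 158 156 151 142 136 137 142 143 143 142 141 141 137 130
 120 111 104 100 102 105] [224 199 164 157 157 151 145 139 140 143 146 147 146 145 143 138 127 114
 108 110 103 100 102 105]
232 [156 145 145 153 157 153 151 143 138 140 141 142 142 141 141 138 134 138
 143 150 154 154 153 154] [158 145 147 153 152 148 148 145 142 144 143 146 145 144 139 138 137 144
 151 153 155 154 153 156]
236 [140 137 161 208 237 239 227 198 172 162 156 151 151 153 151 151 153 154
 157 155 155 158 155 154] [139 139 160 210 238 239 226 197 171 156 148 146 148 154 154 153 156 156
 155 157 156 157 157 154]
```

View pics/s4.png

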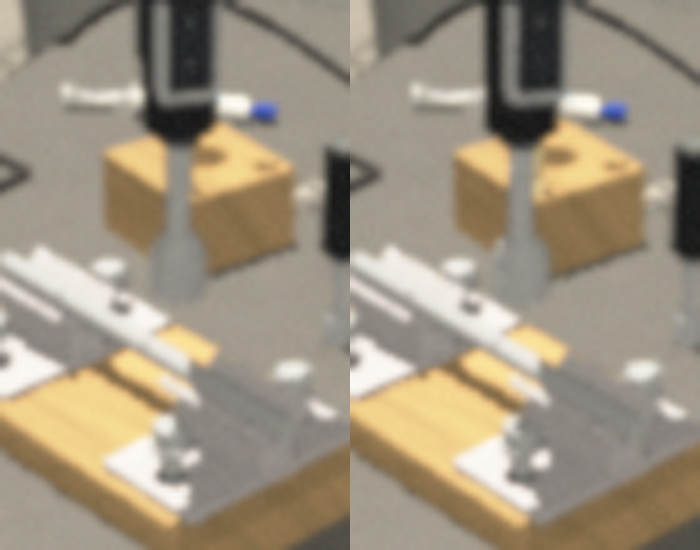

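The pair shows the driver hanging upright over the screw. The shaft is at about column 340.2 at heading 56° and 338.8 at −124°, so the driver axis is about 1.2 mm off the tool axis, along −x of the tool. I'll turn back to heading 116° so as to have the full stroke.

Call:
step_arm --moves '[0,0,0,-0.235,1,0,0,0,-0.235,1,0,0,0,-0.235,1,0,0,0,-0.235,1,0,0,0,-0.235,1]'

```text
clock: 12.5
position: [0.4694, 0.0901, 0.1999]
ee_rot: [-0.0, 0.997, 0.076, 0.0]
contact_force: [-0.7, 0.2, -1.0]
width: 0.0266
```

Call:
step_arm --moves '[0,0,0,-0.235,1,0,0,0,-0.235,1,0,0,0,-0.235,1,0,0,0,-0.235,1,0,0,0,-0.235,1]'

```text
clock: 13.0
position: [0.4694, 0.0901, 0.1999]
ee_rot: [-0.0, 0.903, 0.43, 0.0]
contact_force: [0.5, -0.0, -0.9]
width: 0.0267
```

Call:
step_arm --moves '[0,0,0,-0.235,1,0,0,0,-0.235,1,0,0,0,-0.235,1,0,0,0,-0.235,1,0,0,0,-0.235,1]'

```text
clock: 13.5
position: [0.4694, 0.0901, 0.1999]
ee_rot: [-0.0, 0.686, 0.727, 0.0]
contact_force: [1.3, 0.5, -1.3]
width: 0.0266
```

Call:
step_arm --moves '[0,0,0,-0.235,1,0,0,0,-0.235,1,0,0,0,-0.235,1,0,0,0,-0.235,1,0,0,0,-0.235,1]'

```text
clock: 14.0
position: [0.4694, 0.0901, 0.1999]
ee_rot: [-0.0, 0.378, 0.926, 0.0]
contact_force: [0.1, 0.0, -0.8]
width: 0.0266
```

Call:
step_arm --moves '[0,0,0,-0.235,1,0,0,0,-0.235,1,0,0,0,-0.235,1,0,0,0,-0.235,1,0,0,0,-0.235,1]'

```text
clock: 14.5
position: [0.4694, 0.0901, 0.1999]
ee_rot: [0.0, 0.018, 1.0, 0.0]
contact_force: [0.6, 0.6, -1.4]
width: 0.0265
```

Call:
step_arm --moves '[0,0,0.03,-0.157,1,0,0,0.06,-0.157,1,0,0,0.06,-0.157,1,0,0,0.06,-0.157,1,0,0,0.06,-0.157,1]'

```text
clock: 15.0
position: [0.4694, 0.0901, 0.1698]
ee_rot: [-0.0, -0.223, 0.975, 0.0]
contact_force: [-0.6, 0.0, -0.7]
width: 0.0266
```

Call:
step_arm --moves '[0,0,0,0,1,0,0,0,0,1,0,0,0,0,1]'

```text
clock: 15.3
position: [0.4694, 0.0901, 0.1701]
ee_rot: [0.0, -0.223, 0.975, 0.0]
contact_force: [-0.4, -0.2, -0.9]
width: 0.0267
```

```bash
cat >> h.py <<'E'
E0=.0012; S=np.array([.4688,.0900])
def screw(tcpz,h,e=None,s=None):
    e=E0 if e is None else e; s=S if s is None else s
    a=np.radians(h+90); plan((*(s+e*np.array([np.cos(a),np.sin(a)])),tcpz),h)
E
python3 -c "
from h import *
screw(.157,116.4)"
```

```text
pos [0.4694 0.0901 0.1701] head 115.77 tilt [0.0003 0.0001] q6 -1.977 F [-0.4 -0.2 -0.9] w 0.0267 t 15.3
MOVE [0.0036, 0.0003, 0.0261] twist -0.0035 dist 0.0132 deg -0.6
```

Call:
step_arm --moves '[0.0036,0.0003,0.015,0,1,0.0036,0.0003,0.03,0,1,0.0036,0.0003,0.04,0,1,0.0036,0.0003,0.044,0,1,0.0036,0.0003,0.044,0,1]'

```text
clock: 15.8
position: [0.4674, 0.0894, 0.1474]
ee_rot: [-0.001, -0.223, 0.975, 0.0]
contact_force: [-0.6, -1.4, -1.5]
width: 0.0267
```

Call:
step_arm --moves '[0,0,0,0,1,0,0,0,0,1]'

```text
clock: 16.0
position: [0.4679, 0.0894, 0.1482]
ee_rot: [0.0, -0.223, 0.975, -0.0]
contact_force: [0.6, 0.9, -0.2]
width: 0.0266
```

```bash
python3 -c "
from h import *
screw(.146,116)
d=cam('scene'); np.savez('scC.npz',**d); crop(d,305,185,375,285,5,'s5.png')"
```

```text
pos [0.4679 0.0894 0.1482] head 115.79 tilt [0.0006 0.0001] q6 -1.978 F [ 0.6  0.9 -0.2] w 0.0266 t 16.0
MOVE [0.0003, 0.0002, 0.0043] twist -0.0012 dist 0.0022 deg -0.2
```

View pics/s5.png

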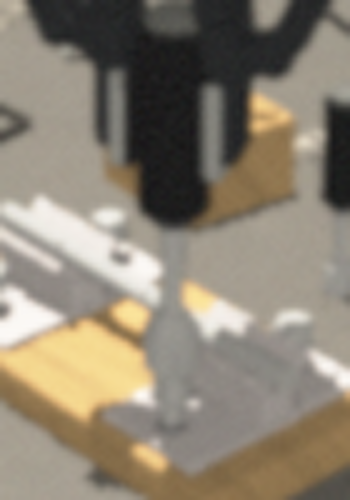

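The socket (crop 174,350) hangs directly over the screw (172,410). I'll lower it slowly, watching the force.

Call:
step_arm --moves '[0,0,0.002,0,1,0,0,0.004,0,1,0,0,0.006,0,1,0,0,0.007,0,1,0,0,0.008,0,1]'

```text
clock: 16.55
position: [0.4676, 0.0894, 0.1439]
ee_rot: [-0.0, -0.223, 0.975, -0.0]
contact_force: [0.6, -1.3, 0.8]
width: 0.0268
```

Call:
step_arm --moves '[0,0,0.002,0,1,0,0,0.002,0,1]'

```text
clock: 16.75
position: [0.4677, 0.0892, 0.1431]
ee_rot: [0.0, -0.223, 0.975, -0.0]
contact_force: [-0.8, -2.0, 1.6]
width: 0.0268
```

Call:
step_arm --moves '[0,0,0.002,0,1,0,0,0.002,0,1]'

```text
clock: 16.95
position: [0.4676, 0.0891, 0.1419]
ee_rot: [-0.0, -0.223, 0.975, -0.0]
contact_force: [-0.6, -1.2, -0.0]
width: 0.0267
```

Call:
step_arm --moves '[0,0,0.002,0,1,0,0,0.002,0,1]'

```text
clock: 17.15
position: [0.4676, 0.0892, 0.1408]
ee_rot: [-0.0, -0.223, 0.975, -0.0]
contact_force: [-0.7, -2.3, 0.8]
width: 0.0267
```

Call:
step_arm --moves '[0,0,0.002,0,1,0,0,0.002,0,1]'

```text
clock: 17.35
position: [0.4676, 0.0892, 0.1398]
ee_rot: [-0.0, -0.223, 0.975, -0.0]
contact_force: [0.0, -2.0, 1.3]
width: 0.0267
```

```bash
python3 -c "
from h import *
screw(.138,116);print(st()['moment'])"
```

```text
pos [0.4676 0.0892 0.1398] head 115.79 tilt [-0.0001 -0.0004] q6 -1.978 F [ 0.  -2.   1.3] w 0.0267 t 17.35
MOVE [-0.0005, 0.0003, 0.0037] twist -0.0011 dist 0.0018 deg -0.2
[-0.61897044  0.09912891 -0.01218056]
```

Call:
step_arm --moves '[0.0004,-0.0009,0.001,0,1,0.0004,-0.0009,0.002,0,1]'

```text
clock: 17.55
position: [0.4676, 0.0891, 0.1389]
ee_rot: [-0.0, -0.223, 0.975, 0.0]
contact_force: [-1.1, -1.9, 1.1]
width: 0.0264
```

Call:
step_arm --moves '[0,0,0.001,0,1,0,0,0.002,0,1]'

```text
clock: 17.75
position: [0.4676, 0.089, 0.1378]
ee_rot: [-0.0, -0.223, 0.975, 0.0]
contact_force: [0.3, -1.1, 1.3]
width: 0.0266
```

Call:
step_arm --moves '[0,0,0.0006,0,1,0,0,0.001,0,1]'

```text
clock: 17.95
position: [0.4676, 0.089, 0.1375]
ee_rot: [0.0, -0.223, 0.975, 0.0]
contact_force: [-1.0, -1.8, 2.9]
width: 0.0267
```

Call:
step_arm --moves '[0,0,0.001,0,1,0,0,0.001,0,1]'

```text
clock: 18.15
position: [0.4677, 0.089, 0.1375]
ee_rot: [0.0, -0.223, 0.975, 0.0]
contact_force: [-1.3, -1.1, 4.0]
width: 0.0264
```

Call:
step_arm --moves '[0,0,0.001,0,1,0,0,0.001,0,1]'

```text
clock: 18.35
position: [0.4679, 0.0891, 0.1374]
ee_rot: [0.0, -0.223, 0.975, 0.0]
contact_force: [-2.2, -0.6, 8.6]
width: 0.0271
```

Call:
step_arm --moves '[0,0,0.0005,0,1,0,0,0.001,0,1,0,0,0.001,0,1]'

```text
clock: 18.65
position: [0.468, 0.0891, 0.1373]
ee_rot: [0.001, -0.223, 0.975, 0.0]
contact_force: [-1.6, -1.6, 11.1]
width: 0.0264
```

```bash
python3 -c "
from h import *
screw(.137,116);print(st()['moment'])"
```

```text
pos [0.468  0.0891 0.1373] head 115.79 tilt [0.0012 0.0004] q6 -1.979 F [-1.6 -1.6 11.1] w 0.0264 t 18.65
MOVE [0.0001, 0.0009, 0.0007] twist -0.0012 dist 0.0006 deg -0.2
[-0.35917147  0.6653844  -0.0066528 ]
```

Call:
step_arm --moves '[0,0,0.0008,0,1,0,0,0.0015,0,1,0,0,0.0015,0,1]'

```text
clock: 18.95
position: [0.4682, 0.0892, 0.1373]
ee_rot: [0.001, -0.223, 0.975, 0.0]
contact_force: [-3.6, -1.5, 16.0]
width: 0.0268
```

Call:
step_arm --moves '[0,0.0003,0,0.047,1,-0.0001,0.0007,0.0001,0.094,1]'

```text
clock: 19.15
position: [0.468, 0.0893, 0.1372]
ee_rot: [0.001, -0.074, 0.997, -0.0]
contact_force: [-3.7, -1.5, 15.1]
width: 0.0266
```

Call:
step_arm --moves '[0,0.0003,0.0002,0.047,1,-0.0001,0.0007,0.0004,0.094,1,-0.0002,0.001,0.0006,0.141,1]'

```text
clock: 19.45
position: [0.4677, 0.0896, 0.1369]
ee_rot: [0.001, 0.146, 0.989, -0.0]
contact_force: [-3.3, -2.6, 15.6]
width: 0.0267
```

```bash
python3 -c "
from h import *
screw(.137,116);print(st()['moment'])"
```

```text
pos [0.4677 0.0896 0.1369] head 73.16 tilt [ 0.0012 -0.0004] q6 -1.233 F [-3.3 -2.6 15.6] w 0.0267 t 19.45
MOVE [-0.0001, -0.0003, -0.0003] twist -0.238 dist 0.0002 deg -42.8
[-0.5990651   1.04058721 -0.00301791]
```

Call:
step_arm --moves '[0,0.0003,0.0002,0.047,1,-0.0001,0.0007,0.0004,0.094,1,-0.0002,0.001,0.0006,0.141,1,-0.0004,0.0013,0.0008,0.188,1,-0.0006,0.0016,0.001,0.235,1]'

```text
clock: 19.95
position: [0.4677, 0.0905, 0.1364]
ee_rot: [0.0, 0.494, 0.87, 0.0]
contact_force: [-5.6, -1.4, 16.5]
width: 0.0268
```

Call:
step_arm --moves '[0.0002,0,0.0002,0.047,1,0.0003,0,0.0004,0.094,1,0.0004,0,0.0006,0.141,1,0.0002,0.0003,0.0007,0.188,1,0,0.0006,0.0009,0.235,1]'

```text
clock: 20.45
position: [0.4684, 0.0912, 0.1359]
ee_rot: [-0.0, 0.774, 0.633, 0.001]
contact_force: [-3.3, -0.1, 15.1]
width: 0.0264
```

```bash
python3 -c "
from h import *
screw(.137,116);print(st()['moment'])"
```

```text
pos [0.4684 0.0912 0.1359] head -11.48 tilt [0.001  0.0012] q6 0.245 F [-3.3 -0.1 15.1] w 0.0264 t 20.45
MOVE [-0.0036, -0.0006, -0.0022] twist -0.7082 dist 0.0021 deg -127.5
[-1.07230840e-01  1.10706201e+00  4.23690618e-04]
```

Call:
step_arm --moves '[0,0.0003,0.0003,0.047,1,-0.0001,0.0007,0.0005,0.094,1,-0.0002,0.001,0.0007,0.141,1,-0.0004,0.0013,0.0009,0.188,1,-0.0006,0.0016,0.0011,0.235,1]'

```text
clock: 20.95
position: [0.4695, 0.0909, 0.1355]
ee_rot: [-0.0, 0.95, 0.311, 0.001]
contact_force: [-4.0, -0.9, 16.6]
width: 0.0268
```

Call:
step_arm --moves '[0,0.0003,0.0002,0.047,1,-0.0001,0.0007,0.0004,0.094,1,-0.0002,0.001,0.0006,0.141,1]'

```text
clock: 21.25
position: [0.47, 0.0903, 0.1352]
ee_rot: [-0.001, 0.996, 0.094, 0.001]
contact_force: [-3.9, -0.9, 14.8]
width: 0.0268
```

```bash
python3 -c "
from h import *
screw(.137,116);print(st()['moment'])"
```

```text
pos [0.47   0.0903 0.1352] head -79.16 tilt [0.0024 0.0013] q6 1.424 F [-3.9 -0.9 14.8] w 0.0268 t 21.25
MOVE [-0.0047, 0.0008, -0.0037] twist 0.9158 dist 0.003 deg 164.8
[-0.08845325  0.8441724  -0.03893427]
```

Call:
step_arm --moves '[0,0.0003,0.0003,0.047,1,-0.0001,0.0007,0.0005,0.094,1,-0.0002,0.001,0.0008,0.141,1,-0.0004,0.0013,0.001,0.188,1,-0.0006,0.0016,0.0012,0.235,1]'

```text
clock: 21.75
position: [0.4698, 0.0893, 0.1347]
ee_rot: [-0.001, 0.963, -0.271, 0.001]
contact_force: [-4.2, -0.7, 16.4]
width: 0.0263
```

```bash
python3 -c "
from h import *
screw(.137,116);print(st()['moment'])"
```

```text
pos [0.4698 0.0893 0.1347] head -121.45 tilt [0.0024 0.0009] q6 2.161 F [-4.2 -0.7 16.4] w 0.0263 t 21.75
MOVE [-0.0038, 0.0019, -0.0047] twist 0.6808 dist 0.0032 deg 122.5
[-0.21797397  0.94793813 -0.01655695]
```

Call:
step_arm --moves '[0,0.0003,0.0002,0.045,1,-0.0001,0.0006,0.0003,0.085,1,-0.0001,0.0008,0.0005,0.12,1,-0.0001,0.0008,0.0005,0.12,1]'

```text
clock: 22.15
position: [0.4695, 0.089, 0.1344]
ee_rot: [-0.001, 0.896, -0.445, 0.001]
contact_force: [-3.6, -1.5, 16.4]
width: 0.0269
```

```bash
python3 -c "
from h import *
screw(.137,116);print(st()['moment'])"
```

```text
pos [0.4695 0.089  0.1344] head -142.8 tilt [0.0022 0.0009] q6 2.533 F [-3.6 -1.5 16.4] w 0.0269 t 22.15
MOVE [-0.0029, 0.0022, -0.0051] twist 0.5622 dist 0.0032 deg 101.2
[-0.23692765  0.96183597  0.02269237]
```

Total turn is 258.6°, the driver has gone down 2.9 mm, and the push held near 16–17 N throughout. I'll lift straight off, then turn the wrist back partway.

Call:
step_arm --moves '[0,0,-0.01,0,1,0,0,-0.03,0,1,0,0,-0.06,0,1,0,0,-0.1,0,1,0,0,-0.136,0,1]'

```text
clock: 22.65
position: [0.469, 0.0889, 0.201]
ee_rot: [-0.0, 0.896, -0.444, -0.0]
contact_force: [-0.3, 1.0, -0.9]
width: 0.0268
```

Call:
step_arm --moves '[0,0,0,-0.235,1,0,0,0,-0.235,1,0,0,0,-0.235,1,0,0,0,-0.235,1,0,0,0,-0.235,1]'

```text
clock: 23.15
position: [0.469, 0.0889, 0.2003]
ee_rot: [-0.0, 0.996, -0.088, 0.0]
contact_force: [-1.1, 0.8, -1.1]
width: 0.0265
```

Call:
step_arm --moves '[0,0,0,-0.205,1,0,0,0,-0.205,1,0,0,0,-0.205,1,0,0,0,-0.205,1,0,0,0,-0.205,1]'

```text
clock: 23.65
position: [0.469, 0.0889, 0.2003]
ee_rot: [-0.0, 0.973, 0.231, 0.0]
contact_force: [0.2, 0.3, -1.5]
width: 0.0264
```

```bash
python3 -c "
from h import *
# stand target: driver axis (.6479,.2460); tool offset e
screw(.20,-64,s=np.array([.6476,.2458]))
d=cam('scene'); np.savez('scD.npz',**d); a=load('scC.npz') if 0 else dict(np.load('scA.npz'))
c=lambda d:cv2.resize(d['frame'][215:290,290:375],None,fx=4.5,fy=4.5,interpolation=cv2.INTER_CUBIC)
cv2.imwrite('pics/s6.png',np.hstack([c(a),c(d)]))
"
```

```text
pos [0.469  0.0889 0.2003] head -63.3 tilt [0.0001 0.0009] q6 1.145 F [ 0.2  0.3 -1.5] w 0.0264 t 23.65
MOVE [0.4625, -0.1198, 0.0009] twist 0.0039 dist 0.2389 deg 0.7
```

View pics/s6.png

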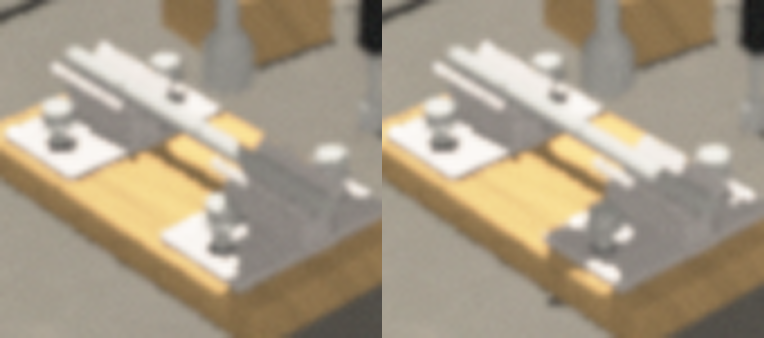

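The pair shows the screw lowered from about (222,203) to (223,210) in the crop, about 1.6 px or 2.6 mm. It now looks like its neighbours. Next I look at the empty stand hole.

```bash
python3 - <<'E'
from h import *
d=dict(np.load('scD.npz')); t=cam('top')
c=lambda f,u,v,s:cv2.resize(f[v:v+40,u:u+40],None,fx=s,fy=s,interpolation=cv2.INTER_CUBIC)
cv2.imwrite('pics/s7.png',np.hstack([c(d['frame'],325,190,10),c(t['frame'],290,145,10)]))
for p in((.6488,.2457,.04),(.6479,.246,.04)): print(proj(d,p),proj(t,p))
E
```

```text
[345.1 205.7] [308.1 159.8]
[344.7 205.8] [308.  160.2]
```

View pics/s7.png

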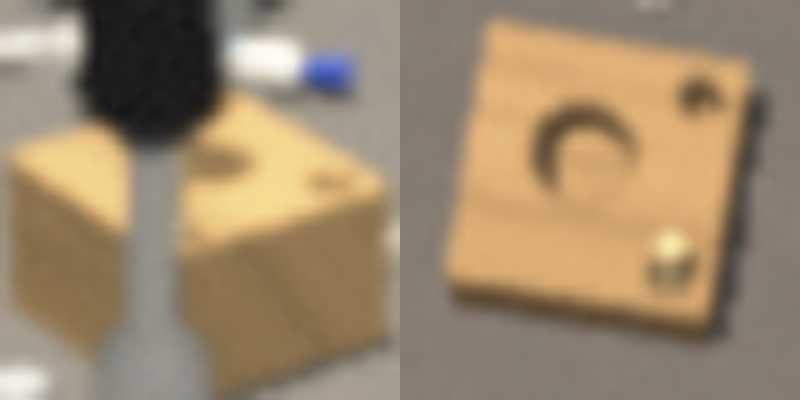

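In the top crop, the hole ring centre is at (184,152), i.e. pixel (308.0,159.8). That matches the predicted (0.6489, 0.2458).

```bash
python3 -c "
from h import *
screw(.20,-64,s=np.array([.6489,.2458]))"
```

```text
pos [0.469  0.0888 0.2003] head -63.51 tilt [0.0001 0.0007] q6 1.149 F [ 0.  -0.7 -1. ] w 0.0266 t 23.75
MOVE [0.4645, -0.1204, 0.0008] twist 0.0027 dist 0.2399 deg 0.5
```

Call:
step_arm --moves '[0.463,-0.121,0,0,1,0.463,-0.121,0,0,1,0.463,-0.121,0,0,1,0.463,-0.121,0,0,1,0.463,-0.121,0,0,1]'

```text
clock: 24.25
position: [0.6511, 0.2483, 0.1998]
ee_rot: [-0.0, 0.973, 0.229, 0.0]
contact_force: [-0.3, -1.0, 0.1]
width: 0.0267
```

Call:
step_arm --moves '[0,0,0,0,1,0,0,0,0,1,0,0,0,0,1,0,0,0,0,1,0,0,0,0,1]'

```text
clock: 24.75
position: [0.6484, 0.2452, 0.2009]
ee_rot: [-0.0, 0.973, 0.229, 0.0]
contact_force: [-0.2, 0.1, -1.0]
width: 0.0269
```

```bash
python3 -c "
from h import *
screw(.155,-63.3,s=np.array([.6489,.2458]))"
```

```text
pos [0.6484 0.2452 0.2009] head -63.55 tilt [0.0003 0.0001] q6 1.37 F [-0.2  0.1 -1. ] w 0.0269 t 24.75
MOVE [0.0037, -0.0007, 0.0918] twist -0.0014 dist 0.046 deg -0.2
```

Call:
step_arm --moves '[0.0037,-0.0007,0.05,0,1,0.0037,-0.0007,0.1,0,1,0.0037,-0.0007,0.108,0,1,0.0037,-0.0007,0.108,0,1,0.0037,-0.0007,0.108,0,1]'

```text
clock: 25.25
position: [0.6513, 0.2472, 0.1477]
ee_rot: [-0.0, 0.973, 0.229, 0.001]
contact_force: [0.4, 0.9, -0.9]
width: 0.0267
```

Call:
step_arm --moves '[0,0,0,0,1,0,0,0,0,1,0,0,0,0,1]'

```text
clock: 25.55
position: [0.6509, 0.2473, 0.1471]
ee_rot: [-0.0, 0.973, 0.229, 0.001]
contact_force: [-0.6, 0.2, -0.3]
width: 0.0265
```

```bash
python3 -c "
from h import *
screw(.132,-63.5,s=np.array([.6489,.2458]))"
```

```text
pos [0.6509 0.2473 0.1471] head -63.49 tilt [0.0014 0.0004] q6 1.371 F [-0.6  0.2 -0.3] w 0.0265 t 25.55
MOVE [-0.0026, 0.0008, 0.0301] twist 0.0 dist 0.0151 deg 0.0
```

Call:
step_arm --moves '[-0.0015,0.0006,0.004,0,1,-0.002,0.0006,0.01,0,1,-0.002,0.0006,0.014,0,1,-0.002,0.0006,0.016,0,1,-0.002,0.0006,0.016,0,1]'

```text
clock: 26.05
position: [0.6497, 0.2465, 0.1378]
ee_rot: [-0.0, 0.973, 0.229, -0.0]
contact_force: [-0.5, -0.3, 0.1]
width: 0.0262
```

Call:
step_arm --moves '[0,0,0.003,0,1,0,0,0.006,0,1,0,0,0.008,0,1]'

```text
clock: 26.35
position: [0.6498, 0.2465, 0.1341]
ee_rot: [-0.0, 0.973, 0.229, 0.0]
contact_force: [-0.5, -0.1, -1.2]
width: 0.0269
```

```bash
python3 -c "
from h import *
screw(.108,-63.5,s=np.array([.6489,.2458]))"
```

```text
pos [0.6498 0.2465 0.1341] head -63.49 tilt [0.0001 0.0002] q6 1.371 F [-0.5 -0.1 -1.2] w 0.0269 t 26.35
MOVE [0.0001, 0.0004, 0.0522] twist 0.0 dist 0.0261 deg 0.0
```

It is entering the hole without contact, so I continue down.

Call:
step_arm --moves '[0,0,0.008,0,1,0,0,0.016,0,1,0,0,0.024,0,1,0,0,0.032,0,1,0,0,0.038,0,1]'

```text
clock: 26.85
position: [0.6497, 0.2465, 0.1147]
ee_rot: [-0.0, 0.973, 0.229, -0.0]
contact_force: [-0.3, 0.0, -1.0]
width: 0.0266
```

Call:
step_arm --moves '[0,0,0.003,0,1,0,0,0.006,0,1,0,0,0.009,0,1,0,0,0.01,0,1,0,0,0.01,0,1]'

```text
clock: 27.35
position: [0.6498, 0.2464, 0.1102]
ee_rot: [-0.0, 0.973, 0.229, 0.0]
contact_force: [-0.1, -0.3, -0.5]
width: 0.0267
```

Call:
step_arm --moves '[0,0,0.002,0,1,0,0,0.002,0,1,0,0,0.002,0,1]'

```text
clock: 27.65
position: [0.6498, 0.2464, 0.1092]
ee_rot: [-0.0, 0.973, 0.229, 0.0]
contact_force: [0.3, 0.7, -1.3]
width: 0.0271
```

Call:
step_arm --moves '[0,0,0.001,0,1,0,0,0.002,0,1,0,0,0.002,0,1]'

```text
clock: 27.95
position: [0.6499, 0.2465, 0.1084]
ee_rot: [-0.0, 0.973, 0.229, 0.0]
contact_force: [-0.0, 0.1, -0.4]
width: 0.0271
```

Call:
step_arm --moves '[0,0,0.001,0,1,0,0,0.001,0,1,0,0,0.001,0,1]'

```text
clock: 28.25
position: [0.65, 0.2465, 0.1083]
ee_rot: [-0.0, 0.973, 0.229, 0.0]
contact_force: [-0.8, -0.5, 3.1]
width: 0.0262
```

The driver is on the bottom of the hole. I release it, back off and clear it upward.

Call:
step_arm --force 20 --moves '[0,0,0,0,1,0,0,0,0,0.3,0,0,0,0,0,0,0,0,0,-0.5,0,0,0,0,-1]'

```text
clock: 28.75
position: [0.6497, 0.2464, 0.1073]
ee_rot: [0.0, 0.973, 0.229, -0.0]
contact_force: [0.5, 0.0, 0.4]
width: 0.0703
```

Call:
step_arm --moves '[0,0,0,0,-1,0,0,0,0,-1,0,0,0,0,-1,0,0,-0.02,0,-1,0,0,-0.05,0,-1]'

```text
clock: 29.25
position: [0.6492, 0.2463, 0.1325]
ee_rot: [-0.0, 0.973, 0.229, -0.001]
contact_force: [0.1, 0.3, 0.3]
width: 0.085
```

Call:
step_arm --moves '[0,0,-0.08,0,-1,0,0,-0.16,0,-1,0,0,-0.25,0,-1,0,0,-0.25,0,-1,0,0,-0.25,0,-1]'

```text
clock: 29.75
position: [0.6504, 0.2466, 0.2604]
ee_rot: [-0.0, 0.973, 0.229, 0.002]
contact_force: [0.1, -0.5, -0.4]
width: 0.0853
```

Call:
step_arm --moves '[-0.4,0,0,0,-1,-0.4,0,0,0,-1,-0.4,0,0,0,-1,-0.4,0,0,0,-1,-0.4,0,0,0,-1]'

```text
clock: 30.25
position: [0.4621, 0.1547, 0.2555]
ee_rot: [0.0, 0.973, 0.229, -0.006]
contact_force: [0.4, 0.6, -0.5]
width: 0.0855
```

```bash
python3 - <<'E'
from h import *
s=st();print(s['position'],s['width'],s['clock'],s['contact_force'])
d=cam('scene');t=cam('top')
c=lambda f,u,v,w,h,s:cv2.resize(f[v:v+h,u:u+w],None,fx=s,fy=s,interpolation=cv2.INTER_CUBIC)
cv2.imwrite('pics/end.png',np.hstack([c(d['frame'],230,145,165,150,2.6),c(t['frame'],245,115,150,150,2.6)]))
E
```

```text
[0.46208291 0.15466851 0.25551256] 0.08552327316789474 30.25 [ 0.40970244  0.63855285 -0.45484458]
```

View pics/end.png

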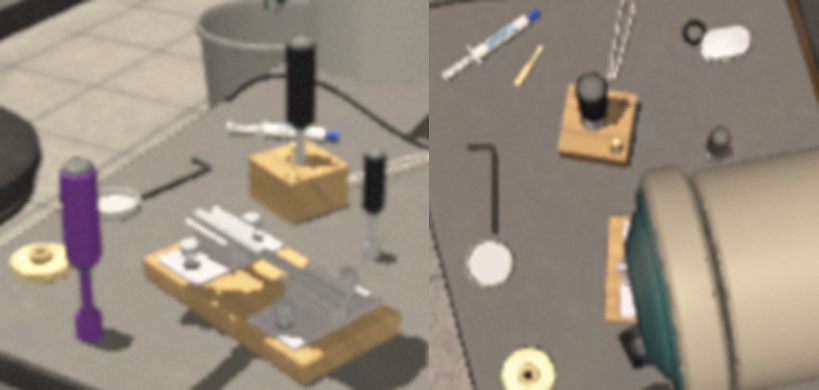

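The driver stands upright in the stand (300,100) and the bystanders are where they were. The screw head at (283,315) sits level. I let the arm settle, then hand in.

Call:
step_arm --moves '[0,0,0,0,-1,0,0,0,0,-1,0,0,0,0,-1,0,0,0,0,-1,0,0,0,0,-1]'

```text
clock: 30.85
position: [0.4712, 0.1574, 0.2575]
ee_rot: [-0.0, 0.973, 0.229, -0.0]
contact_force: [-1.0, 0.5, 0.5]
width: 0.0851
```

```bash
python3 -c "
from h import *
print(st()['qd'].round(3),st()['clock']); print(job.sign_off())"
```

```text
[-0.001 -0.007  0.005  0.    -0.    -0.001] 30.85
the job is handed in; nothing more can be done
None
```

I started the loose screw with the nut driver, put the driver back upright in its stand and handed the job in at about 31 s. Sign-off gave no verdict.

- **Driving:** I did it in one clockwise stroke of about 259°, play included. The wrist reading stayed at about 15–17 N, so the push was roughly 16–17.5 N with the driver's weight added. The driver went down about 2.9 mm by arm position, against a target of 2.8 mm, and its descent matched 4 mm per turn throughout.
- **Screw level:** the camera showed the head lowered by about 2.6 mm at coarse resolution (about 1.8 mm per pixel), looking level with the others. I could not measure depth or slip directly.
- **Side force:** the socket pushed sideways on the head by up to 5.6 N during the stroke because the driver sat about 1.2 mm off the tool axis. I corrected for this.
- **Grip width:** the first four grips read 27.4–28.6 mm instead of 26 mm, so the handle was probably not flush in the jaws. Gripping at 120 N brought it to 26.6 mm.
- **End state:** in the last pictures the driver stands upright in its hole, the gear, dish and loupe look unmoved, and the arm is clear and still. The arm hid most of the jig from above in that last check, so the screw was seen only from the side.

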